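# Check two raised jar-lid buttons and point out the unsealed jar

### The job

Five jam jars have cooled on the board, and on two of them the round safety button in the middle of the lid still stands up: press both of these buttons fully down with a fingertip, one after the other, and let go. On one jar the button stays down (sealed after all), on the other it springs up again (not sealed): point at that unsealed jar, the fingertips straight down over the middle of its lid and one to four centimetres above it, without touching, and stay there for three seconds; finish still pointing. Nothing is lifted or shifted: all jars stay standing where they are and the two loose lids beside them stay put.

Things in the scene. Friction and masses are not known exactly. Their poses are not given: they have to be found in the camera images.
- board: fixed wooden cooling board 240 x 354 x 18 mm, a batten at each end; origin at the centre of its underside, z up, its long side along y. Five jars stand on its top in two staggered rows (three and two), any jar in any of the places, about 40 mm free between jars
- jar_p: filled glass jam jar, 70 mm diameter, lid top 114 mm above its underside, one of the two whose round lid button (28 mm diameter) stands up; origin at the centre of its underside, z up; loose, 0.5 kg
- jar_q: filled glass jam jar, 70 mm diameter, lid top 114 mm above its underside, one of the two whose round lid button (28 mm diameter) stands up; origin at the centre of its underside, z up; loose, 0.5 kg
- jar_r: filled glass jam jar of the same shape and size (70 mm diameter, lid top 114 mm above its underside) whose lid button is drawn in flat, level with the lid (it does not move); origin at the centre of its underside, z up; loose, 0.5 kg
- jar_s: filled glass jam jar of the same shape and size (70 mm diameter, lid top 114 mm above its underside) whose lid button is drawn in flat, level with the lid (it does not move); origin at the centre of its underside, z up; loose, 0.5 kg
- jar_t: filled glass jam jar of the same shape and size (70 mm diameter, lid top 114 mm above its underside) whose lid button is drawn in flat, level with the lid (it does not move); origin at the centre of its underside, z up; loose, 0.5 kg
- button_p (a joint): travel of the raised button in the lid of jar_p: 0 = standing up (top 4.8 mm above the lid), 0.004 m = fully pressed. It needs up to 5 N to go down. Of the two raised buttons one stays down after a press and the other springs back up; which is which shows only on pressing
- button_q (a joint): travel of the raised button in the lid of jar_q: 0 = standing up (top 4.8 mm above the lid), 0.004 m = fully pressed. It needs up to 5 N to go down. Of the two raised buttons one stays down after a press and the other springs back up; which is which shows only on pressing
- button_p_top (a point): centre of the top of jar_p's button, moves with it: 4.8 mm above the lid standing up, 0.8 mm pressed
- button_q_top (a point): centre of the top of jar_q's button, moves with it: 4.8 mm above the lid standing up, 0.8 mm pressed
- lid_p (a point): centre of the lid top of jar_p, 114 mm above the jar's underside, z up
- lid_q (a point): centre of the lid top of jar_q, 114 mm above the jar's underside, z up
- lid_loose: loose gold jar lid, 70 mm diameter, 15 mm high, lying on the board right way up; bystander
- lid_upturned: loose gold jar lid, 70 mm diameter, 15 mm high, lying upside down on the board; bystander
Mind the look-alikes: they are no part of the job. Leave any orange look-alike of the jar_q alone.

How it is judged (in metres and radians):
On the way, in this order (a step that is already met when the one before it is completed fails the run):
1. the button that springs back has been pressed down (the other may be pressed before or after it) (value of joint button_p above 0.0028 m), for 0.05 s.
2. the tool points at the unsealed jar without contact for 2.5 s, the sealed jar's button being down (value of joint button_q above 0.0028 m and value of joint button_p below 0.001 m and horizontal distance between the grasp point and lid_p below 0.02 m and z of the grasp point in the frame of lid_p between 0.024 and 0.075 m and contact force between the fingers and anything else below 0.1 N), for 2.5 s.
At the end, for the whole second after the job is handed in: Sealed jar's button down (over 2.8 mm), unsealed jar's up (under 1 mm); tool point within 20 mm of the middle of the unsealed jar's lid seen from above and 24 to 75 mm above it, touching nothing; all jars upright within 20 mm of their places (all of step 2 and angle between each of jar_p, jar_q, jar_r, jar_s, jar_t's own z axis and vertical below 0.06 rad and distance of each of jar_p, jar_q, jar_r, jar_s, jar_t from where it was at the start of the episode below 0.02 m).
It fails at once if a jar is lifted, carried or shifted by more than 20 mm (distance of any of jar_p, jar_q, jar_r, jar_s, jar_t from where it was at the start of the episode above 0.02 m).
It fails at once if a jar is tipped (angle between any of jar_p, jar_q, jar_r, jar_s, jar_t's own z axis and vertical above 0.25 rad).
It fails at once if a loose lid is moved by more than 20 mm (distance of any of lid_loose, lid_upturned from where it was at the start of the episode above 0.02 m).
It also fails if it takes over 51 s, if anything falls off the work surface, if the arm or the gripper's body presses on something with over 40 N, if the wrist force passes 120 N, or if a joint passes its speed limit or range.

### The arm

A 7-joint arm with a two-finger parallel gripper is mounted at the origin on the work surface; the furniture and walls round the work are solid. World frame = base frame: x ahead of the robot, y to its left, z up, the work surface at z = 0. Lengths are in mm, angles in rad, forces in N, time in s.
With the tool pointing down it reaches from about 400 to 875 mm from the base axis. Payload 19.3 kg.
Tool frame: the origin (TCP) lies between the finger pads, 19 mm behind the fingertips; this is the grasp point; z points along the fingers, y is the line along which they close (so a half turn about z gives the same grasp; the last joint's range is limited). The gripper opens to 85 mm and grips with 20 to 120 N. Pads are 22 mm wide; open, the fingers measure 114 mm over their backs; the gripper's body (76 mm by 85 mm) begins 54 mm behind the grasp point. The pads swing forward as they close: fully open they stand 13 mm farther back than shut.
Start: joints at [-1.193, 0.521, -0.036, 1.599, 0.021, 1.021, -0.113], TCP at [270.631, 563.359, 249.991] pointing down, gripper open.
Joint ranges: [-2.91, 2.91], [-0.3, 2.13], [-1.5, 1.42], [0.17, 2.43], [-1.26, 4.41], [0.16, 1.93], [-2.52, 2.52]. Speed limits (rad/s): [1.89, 1.89, 2.39, 2.39, 3.01, 3.01, 3.01].

### API

Orientations are given as a 3x3 rotation matrix whose columns are the frame's x, y, z axes.
In Python, from workcell import movep, movel, goto_joints, open_gripper, clamp, wait, inverse_kinematics, read_state, camera, PlanningError, finish_job gives the robot as it stands. Calls block until the motion is done:
- movep(position, orientation): joint-space move of the TCP to a pose.
- movel(position, frame=None, max_speed=150, guard=None): straight line of the TCP; frame=None keeps the orientation; max_speed is the mean speed in mm/s. With guard (N) it stops when the force on the tool has changed by that much, and returns True; else False.
- goto_joints(angles): joint-space move.
- open_gripper() and clamp(): open the fingers fully, or close them until they stop; the grip force is fixed at half the most.
- wait(seconds).
- inverse_kinematics(position, orientation): joint angles nearest the present ones, or None.
- read_state(): the state.
- camera(name): name is "side" or "top"; returns a dict with "image" (420x560x3 uint8, blue, green, red), "range_z" (420x560 float32, mm along the optical axis (not along the pixel's ray), 0 where there is no reading), "fx", "fy", "cx", "cy" (pixels), "dist_coeffs" ([k1, k2, p1, p2, k3] as OpenCV has them; the pictures are not rectified), "cam_to_world" (4x4, takes a point from camera to world coordinates). Camera axes: x right, y up, looking along -z (the intrinsics and any distortion apply to the point x, -y, -z); pixel columns grow to the right and rows downward; lengths in mm; the calibration is good to about 2 mm. A picture is of the moment at which its call begins.
A pose or a line that the arm cannot do raises PlanningError and nothing moves.
- finish_job(): hands the job in; it is judged then, once.
The state is a dict: "time": time; "qpos": joint angles; "qvel": joint speeds; "joint_efforts": joint torques, N m; "eef_pos": TCP position; "tool_rot": TCP orientation; "ft_force": force on the tool from outside, world axes, zero at the start; "torque": the same for the moment, N m; "finger_gap": finger opening in mm; "gripper_force": force on a finger pad.
Only numpy, scipy, OpenCV 4.12 (cv2) and the standard library are available. Lean on these libraries where they do the work, as an engineer would, in place of code of your own. Each camera call takes 0.05 s, during which the arm holds its last target. There are 200 camera calls.

## Working session

There is one attempt and no reset: what is moved stays moved. The work goes in short steps, each a Python script; the robot and the scene stay as the last script left them, time stands still between calls to the robot, and variables do not carry over. Pictures are saved under pics/ and viewed, at most 10 in all, crops included, and the job is handed in when it is done.

```bash
mkdir -p pics; ls
cat > h.py <<'E'
import numpy as np, cv2
from workcell import *
def world(c):
    K=np.array([[c["fx"],0,c["cx"]],[0,c["fy"],c["cy"]],[0,0,1]]); d=np.array(c["dist_coeffs"],float)
    h,w=c["range_z"].shape; u,v=np.meshgrid(np.arange(w),np.arange(h))
    p=cv2.undistortPoints(np.stack([u,v],-1).reshape(-1,1,2).astype(np.float64),K,d).reshape(h,w,2)
    z=c["range_z"].astype(float)
    P=np.stack([p[...,0]*z,-p[...,1]*z,-z,np.ones_like(z)],-1)
    W=(P@np.array(c["cam_to_world"]).T)[...,:3]; W[z==0]=np.nan
    return W
E
python3 - <<'E'
from h import *
for n in("top","side"):
    c=camera(n); cv2.imwrite(f"pics/{n}0.png",c["image"]); W=world(c); np.savez(f"{n}0.npz",W=W,im=c["image"])
    print(n,np.round(c["cam_to_world"],2).tolist(),c["fx"],c["dist_coeffs"])
s=read_state();print(s["time"],s["eef_pos"],s["tool_rot"],s["finger_gap"])
E
```

```text
pics
top [[0.19, 0.96, -0.22, 339.12], [-0.98, 0.19, -0.04, -0.7], [0.0, 0.22, 0.98, 929.58], [0.0, 0.0, 0.0, 1.0]] 488.07419798192996 [-0.10557776  0.          0.          0.          0.        ]
side [[0.93, 0.19, -0.31, 239.27], [-0.37, 0.47, -0.8, -646.35], [-0.01, 0.86, 0.5, 545.07], [0.0, 0.0, 0.0, 1.0]] 443.7729638070488 [-0.10844765  0.          0.          0.          0.        ]
0.1 [270.51235991 563.12352145 249.48266642] [[-9.01404987e-01  4.32976806e-01 -3.67570374e-04]
 [ 4.32976955e-01  9.01404499e-01 -9.40730930e-04]
 [-7.59850845e-05 -1.00712905e-03 -9.99999490e-01]] 85.26204959270898
```

View pics/top0.png

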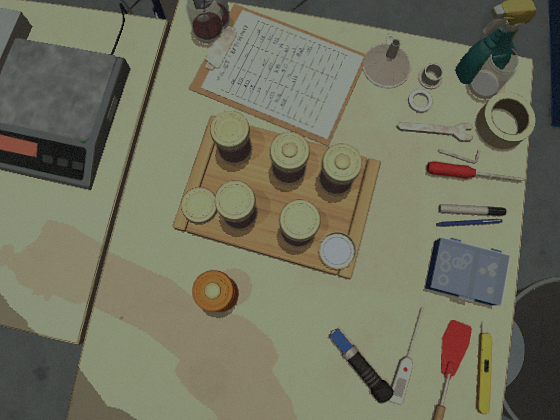

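View pics/side0.png

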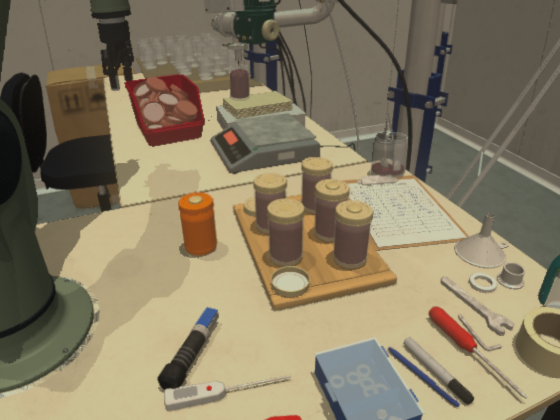

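The top view shows five jars on the board, with lids at about (231,128), (290,150), (341,160), (236,197) and (300,217). It also shows the flat loose lid (199,205), the upturned lid (336,251) and the orange look-alike off the board (214,291). Raised buttons appear at (290,150) and (341,160). I'll confirm this with heights and one enlarged crop.

Run:
```python
from h import *
T=np.load("top0.npz");S=np.load("side0.npz")
c=cv2.resize(T["im"][95:265,165:395],None,fx=3.4,fy=3.4,interpolation=cv2.INTER_CUBIC); cv2.imwrite("pics/crop0.png",c)
for u,v in[(231,128),(290,150),(341,160),(236,197),(300,217)]:
    W=T["W"][v-30:v+30,u-30:u+30].reshape(-1,3); z=np.nanmedian(T["W"][v-8:v+9,u-8:u+9,2])
    m=np.abs(W[:,2]-z)<9; P=W[m]; (x,y),r=cv2.minEnclosingCircle(P[:,:2].astype(np.float32))
    def prof(Q,x,y):
        d=np.hypot(Q[:,0]-x,Q[:,1]-y); return [round(float(np.median(Q[(d>=a)&(d<b),2])),1) if ((d>=a)&(d<b)).sum() else None for a,b in((0,5),(5,11),(17,24),(24,30),(30,36))]
    Q=S["W"].reshape(-1,3); Q=Q[np.abs(Q[:,2]-z)<12]; k=Q[np.hypot(Q[:,0]-x,Q[:,1]-y)<45]
    (x2,y2),r2=cv2.minEnclosingCircle(k[np.abs(k[:,2]-z)<9][:,:2].astype(np.float32))
    print((u,v),"top",round(x,1),round(y,1),round(r,1),"mean",P.mean(0).round(1),prof(P,x,y),"side",round(x2,1),round(y2,1),round(r2,1),prof(k,x2,y2))
    b=P[(P[:,2]>np.median(P[:,2])+2)&(np.hypot(P[:,0]-x,P[:,1]-y)<20)]; print("  button px",len(b),b.mean(0).round(1) if len(b) else "")
```

```text
(231, 128) top 638.3 150.8 34.4 mean [636.4 149.8 131.4] [131.7, 132.3, 131.4, 131.7, 131.0] side 636.5 149.1 34.8 [133.3, 132.9, 132.6, 132.8, 128.8]
  button px 38 [638.5 151.7 134.1]
(290, 150) top 619.4 39.0 35.0 mean [617.7  39.5 132.1] [137.5, 136.6, 131.3, 131.5, 131.3] side 616.9 37.4 34.9 [138.3, 137.3, 132.4, 132.6, 130.4]
  button px 193 [618.7  39.6 136.2]
(341, 160) top 615.7 -52.6 34.8 mean [614.1 -52.5 132. ] [137.2, 136.3, 131.5, 131.8, 130.8] side 614.7 -55.4 35.8 [138.5, 137.2, 132.4, 132.3, 130.5]
  button px 171 [614.9 -52.6 136.2]
(236, 197) top 514.6 114.2 34.6 mean [513.6 113.4 131.3] [131.7, 132.1, 131.4, 131.4, 131.3] side 513.0 113.3 35.7 [133.0, 132.6, 132.5, 132.6, 128.5]
  button px 42 [515.  116.9 134.1]
(300, 217) top 502.9 0.0 34.5 mean [ 5.019e+02 -2.000e-01  1.312e+02] [132.0, 131.6, 131.1, 131.4, 131.1] side 501.2 -0.2 36.0 [132.8, 132.8, 132.4, 132.4, 129.2]
  button px 46 [504.9  -3.5 133.9]
```

View pics/crop0.png

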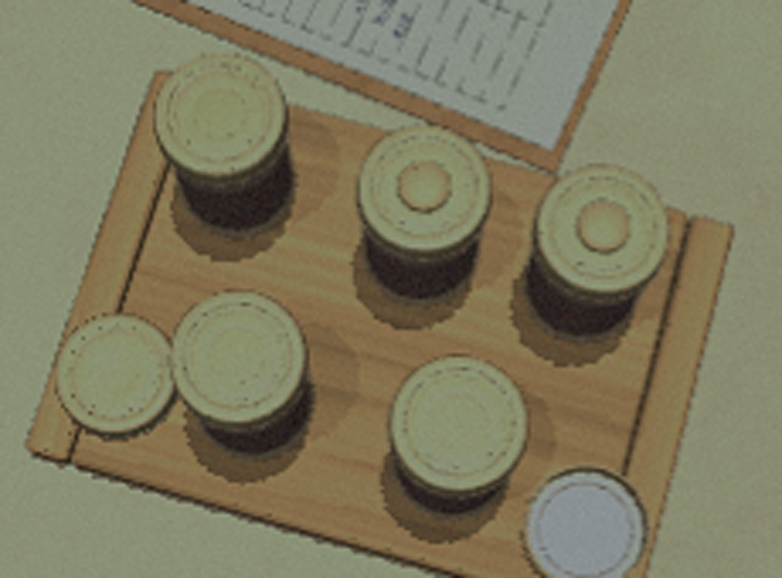

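The crop confirms it: only (290,150) and (341,160) have raised buttons, about 5 mm high. They stand at A ≈ (618, 38.5) and B ≈ (615, -53.5), with lid z ≈ 132 mm in both views. The other three jars are flat, and the orange jar isn't part of the job. I'll press B first.

```bash
cat >> h.py <<'E'
A=np.array([618.,38.7]); B=np.array([615.,-53.7])
R=np.array([[0,1,0],[1,0,0],[0,0,-1.]])   # closing along world x
def press(p):
    hit=movel([*p,164],max_speed=80,guard=15)
    z0=read_state()["eef_pos"][2]
    if not hit: hit=movel([*p,147],max_speed=10,guard=14)
    wait(0.3); s=read_state(); print("hit",hit,"z",s["eef_pos"].round(2),"F",np.round(s["ft_force"],1),"t",s["time"])
def heights(tag):
    for n in("side","top"):
        c=camera(n); W=world(c).reshape(-1,3); cv2.imwrite(f"pics/{tag}_{n}.png",c["image"])
        for nm,p in(("A",A),("B",B)):
            d=np.hypot(W[:,0]-p[0],W[:,1]-p[1]); k=(W[:,2]>125)&(W[:,2]<145)
            a=W[(d<9)&k,2]; b=W[(d>18)&(d<28)&k,2]
            print(n,nm,len(a),len(b),round(np.median(a)-np.median(b),1) if len(a) and len(b) else None)
E
python3 - <<'E'
from h import *
for n in("top","side"):
    W=np.load(n+"0.npz")["W"].reshape(-1,3); m=(W[:,0]>200)&(W[:,0]<800)&(W[:,1]>150)&(W[:,1]<520)&(np.hypot(W[:,0],W[:,1])>400)
    print(n,np.nanpercentile(W[m,2],[50,99,100]).round())
s=read_state(); p=s["eef_pos"]
movel([p[0],p[1],330]); clamp()
try: movep([*B,250],R)
except PlanningError as e:
    print(e); R=R@np.diag([-1,-1,1]); movep([*B,250],R)
s=read_state(); print(s["time"],s["eef_pos"].round(1),s["tool_rot"].round(3).tolist(),s["finger_gap"],np.round(s["ft_force"],1),np.round(s["qpos"],2))
E
```

```text
top [  1. 130. 136.]
side [  3. 438. 461.]
4.0667 [615.2 -52.6 250. ] [[-0.002, 1.0, -0.0], [1.0, 0.002, 0.0], [0.0, -0.0, -1.0]] 0.13698428359327586 [ 1.4 -0.6 -0.5] [-0.39  0.58  0.58  1.64 -0.36  1.03  0.3 ]
```

Run:
```python
from h import *
press(B)
movel([*B,270]); heights("afterB")
s=read_state(); print(s["time"],s["eef_pos"].round(1),np.round(s["ft_force"],1))
```

```text
hit True z [615.08 -53.72 151.39] F [-2.   0.1 11.7] t 6.8
side A 32 167 5.5
side B 36 217 5.7
top A 0 0 None
top B 0 0 None
7.8417 [614.6 -53.7 269. ] [-0.4  0.1 -0.2]
```

The fingertip reached z ≈ 132.4 mm at 12 N, so button B went fully down. It now stands about 5.7 mm up again, so B is the unsealed one. Next I'll press A and check it.

Run:
```python
from h import *
movel([*A,200]); press(A)
movel([*A,270]); movel([*B,270]); heights("afterA")
s=read_state(); print(s["time"],s["eef_pos"].round(1),np.round(s["ft_force"],1))
```

```text
hit True z [618.08  38.71 151.4 ] F [-3.   0.1 10.3] t 10.8667
side A 31 168 1.4
side B 41 221 5.2
top A 0 0 None
top B 0 0 None
12.675 [615.1 -52.4 269.8] [-0.3  0.6 -0.1]
```

View pics/afterA_side.png

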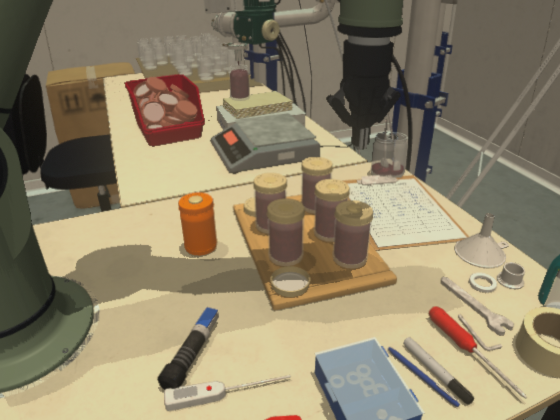

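The picture shows all jars standing in place: A's button (332,187) is flush and B's (353,208) is still raised. The measured heights agree, A at 1.4 mm and B at 5.2 mm. So B is the unsealed jar, and I'll point there.

Run:
```python
from h import *
movel([*B,177],max_speed=80); wait(3.8)
s=read_state(); print(s["time"],s["eef_pos"].round(1),np.round(s["ft_force"],1))
print(finish_job())
```

```text
17.7833 [615.  -53.7 177. ] [ 0.4  0.7 -0. ]
the job is handed in; nothing more can be done
None
```

I pressed both raised buttons: the one at (618, 39) stayed down and the one at (615, -54) sprang back, so the arm finished with its fingertips about 26 mm above that unsealed jar's lid, and I handed the job in at about 18 s (no verdict was returned).

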